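Put the votive candles away on their board and chock the row with the cat

ROBOT

A 6-joint arm with a two-finger parallel gripper is mounted at the origin on the work surface. World frame = base frame: x ahead of the robot, y to its left, z up, the work surface at z = 0. Lengths are in m, angles in rad, forces in N, time in s.
With the tool pointing down it reaches from about 0.425 to 0.95 m from the base axis. Payload 3.5 kg.
Tool frame: the origin (TCP) lies midway between the tips of the shut fingers; the grasp point (between the pads) lies 19 mm behind it (grip_depth is the distance from the TCP to the grasp point, in m); z points along the fingers, y is the line along which they close (so a half turn about z gives the same grasp; the last joint's range is limited). The gripper opens to 85 mm and grips with 20 to 120 N. Pads are 22 mm wide; open, the fingers measure 114 mm over their backs; the gripper's body (76 mm by 85 mm) begins 54 mm behind the grasp point. The pads swing forward as they close: fully open they stand 13 mm farther back than shut.
Start: joints at [-1.446, 0.286, 1.577, -0, 1.279, -0.15], TCP at [0.183, -0.65, 0.209] pointing down, gripper open.
Joint ranges: [-2.77, 2.77], [-0.9, 2.22], [0.21, 2.48], [-1.53, 4.67], [0.24, 2.81], [-2.84, 2.84]. Speed limits (rad/s): [2.79, 2.79, 3.14, 3.14, 3.14, 3.14].

INTERFACE

Orientations are given as a unit quaternion [x, y, z, w].
In Python, from rig import state, capture, camera_params, finish_job, grip_depth gives the robot as it stands.
- The arm moves only by the tool arm_command, never from a script. Its argument "targets" is a list of rows, each a list of 3 entries, a list of its own where there are three numbers: the shift along the tool's x, y, z in cm, then the turn, a rotation vector about the tool's x, y, z in degrees, then the finger opening in cm, from 0 to 8.54. A call has 1 to 12 rows; each row is the pose to reach, as a shift and turn from the pose commanded when the call began, along the tool's axes at that moment; what a row does not reach only later rows make up. A row lasts 1/8 s, in which the tool goes at most 62.5 mm and 10.7 degrees, less where a joint would pass 70% of its speed; a pose out of reach is approached as far as the arm can. A call with a gripper value outside its range is refused whole. The fingers move at their own pace and stop on an object; the grip force is fixed at half the most. Time passes only in rows, so rows that repeat a pose let the fingers close. It gives the time, the measured TCP pose, the force, the opening and the grip force at its end, in the units of the state.
- state(): the state, without advancing time (a new reading comes with each control period).
- capture(name): name is "scene" or "top" or "wrist"; returns (picture, depth): 420x560x3 uint8, red, green, blue; 420x560 float32, m along the optical axis (not along the pixel's ray), 0 where there is no reading.
- camera_params(name): a dict with "intrinsics" (3x3 intrinsics, pixels), "world_to_cam" (4x4, takes a point from world to camera coordinates); the wrist camera has in their place "hand_eye" (4x4, takes a point from camera to tool coordinates, whose origin is the TCP and whose axes are the flange's). Camera axes: x right, y up, looking along -z (the intrinsics and any distortion apply to the point x, -y, -z); pixel columns grow to the right and rows downward; lengths in m; the calibration is good to about 2 mm. A picture is of the moment at which its call begins: read the wrist's pose just before it. camera_params takes no time and is no camera call.
- finish_job(): hands the job in; it is judged then, once.
The state is a dict: "t": time; "joints": joint angles; "qvel": joint speeds; "joint_torque": joint torques, N m; "tool_pos": TCP position; "tool_rot": TCP orientation; "ft_force": force on the tool from outside, world axes, zero at the start; "ft_torque": the same for the moment, N m; "finger_gap": finger opening in m; "grip_force": force on a finger pad.
Only numpy, scipy, OpenCV 4.12 (cv2) and the standard library are available. Lean on these libraries where they do the work, as an engineer would, in place of code of your own. Each camera call takes 0.05 s, during which the arm holds its last target. There are 200 camera calls.

TASK

Lay the red, the yellow and the green candle on their sides crosswise on the storage board, side by side, each in line with the mark of its own colour and midway across the board. Only when all three lie in place, stand the wooden cat upright on the board, midway across, close up against the last candle at the open end so that the row cannot roll apart. Leave the white candle and the red tin where they are.

Things in the scene. Friction and masses are not known exactly. Their poses are not given: they have to be found in the camera images.
- board: Pale wooden storage board lying fixed on the table, 220 mm along its x, 130 mm along its y, 10 mm thick. Origin: centre of its underside, z up. A dark wooden end rail, 12 mm thick, stands across its -x end (x from -110 to -98 mm) and reaches 40 mm above the table; the +x end is open. The row of candles runs along its x at y = 0, starting at the rail.
- mark_red: Red colour mark, fixed flat on the board along its -y edge, 30 (x) by 18 (y) by 2 mm. Origin: centre of its underside, on the board's top face; axes as the board's. The three marks lie at board x = -75, -29 and +17 mm, y = -50 mm, in an order that changes. Its candle's centre belongs 50 mm from this origin along +y and 22 mm up, the candle's axis along y.
- mark_yellow: Yellow colour mark, fixed flat on the board along its -y edge, 30 (x) by 18 (y) by 2 mm. Origin: centre of its underside, on the board's top face; axes as the board's. The three marks lie at board x = -75, -29 and +17 mm, y = -50 mm, in an order that changes. Its candle's centre belongs 50 mm from this origin along +y and 22 mm up, the candle's axis along y.
- mark_green: Green colour mark, fixed flat on the board along its -y edge, 30 (x) by 18 (y) by 2 mm. Origin: centre of its underside, on the board's top face; axes as the board's. The three marks lie at board x = -75, -29 and +17 mm, y = -50 mm, in an order that changes. Its candle's centre belongs 50 mm from this origin along +y and 22 mm up, the candle's axis along y.
- candle_red: Dark red votive candle, a plain cylinder lying on its side, 44 mm in diameter and 60 mm long, about 85 g. Origin: its centre, 22 mm above what it lies on; x runs along the cylinder's axis (y and z turn as it rolls). It rolls easily; it can be held by its two flat end faces.
- candle_yellow: Yellow votive candle, a plain cylinder lying on its side, 44 mm in diameter and 60 mm long, about 85 g. Origin: its centre, 22 mm above what it lies on; x runs along the cylinder's axis (y and z turn as it rolls). It rolls easily; it can be held by its two flat end faces.
- candle_green: Dark green votive candle, a plain cylinder lying on its side, 44 mm in diameter and 60 mm long, about 85 g. Origin: its centre, 22 mm above what it lies on; x runs along the cylinder's axis (y and z turn as it rolls). It rolls easily; it can be held by its two flat end faces.
- candle_white: White votive candle, a plain cylinder lying on its side, 44 mm in diameter and 60 mm long, about 85 g. Origin: its centre, 22 mm above what it lies on; x runs along the cylinder's axis (y and z turn as it rolls). It rolls easily; it can be held by its two flat end faces. It has no mark: to be left where it lies.
- cat: Dark wooden cat ornament with light stripes, upright, 97 mm tall, about 220 g. Origin: centre of its underside, z up. Round foot 48 mm in diameter and 10 mm high, round straight body 36 mm in diameter from 14 to 58 mm up, head 34 mm wide above it. It can stand at any turn about z.
- tin: Dark red upright round tin with a bright metal lid rim and a red lid top, 54 mm in diameter, 52 mm tall, origin at the centre of its underside. To be left where it stands.
Not all that is in view belongs to the job. Leave any blue or purple look-alike of the candle_red alone. Several things have the shape of the candle_yellow; the one meant has the colours described above.

How it is judged:
On the way, in this order (a step that is already met when the one before it is completed fails the run):
1. the three candles lie on the board, each in line with its own mark, at rest (x of candle_red in the frame of mark_red between -0.01 and 0.01 m and y of candle_red in the frame of mark_red between 0.036 and 0.064 m and z of candle_red in the frame of mark_red between 0.017 and 0.027 m and angle between the x axis of candle_red and the y axis of mark_red, either way round below 0.25 rad and x of candle_yellow in the frame of mark_yellow between -0.01 and 0.01 m and y of candle_yellow in the frame of mark_yellow between 0.036 and 0.064 m and z of candle_yellow in the frame of mark_yellow between 0.017 and 0.027 m and angle between the x axis of candle_yellow and the y axis of mark_yellow, either way round below 0.25 rad and x of candle_green in the frame of mark_green between -0.01 and 0.01 m and y of candle_green in the frame of mark_green between 0.036 and 0.064 m and z of candle_green in the frame of mark_green between 0.017 and 0.027 m and angle between the x axis of candle_green and the y axis of mark_green, either way round below 0.25 rad and linear speed of each of candle_red, candle_yellow, candle_green below 0.02 m/s), for 0.2 s.
2. then the cat stands upright on the board at the open end of the row, with the candles still in place (x of candle_red in the frame of mark_red between -0.01 and 0.01 m and y of candle_red in the frame of mark_red between 0.036 and 0.064 m and z of candle_red in the frame of mark_red between 0.017 and 0.027 m and angle between the x axis of candle_red and the y axis of mark_red, either way round below 0.25 rad and x of candle_yellow in the frame of mark_yellow between -0.01 and 0.01 m and y of candle_yellow in the frame of mark_yellow between 0.036 and 0.064 m and z of candle_yellow in the frame of mark_yellow between 0.017 and 0.027 m and angle between the x axis of candle_yellow and the y axis of mark_yellow, either way round below 0.25 rad and x of candle_green in the frame of mark_green between -0.01 and 0.01 m and y of candle_green in the frame of mark_green between 0.036 and 0.064 m and z of candle_green in the frame of mark_green between 0.017 and 0.027 m and angle between the x axis of candle_green and the y axis of mark_green, either way round below 0.25 rad and x of cat in the frame of board between 0.045 and 0.075 m and y of cat in the frame of board between -0.015 and 0.015 m and z of cat in the frame of board between 0.006 and 0.014 m and angle between cat's own z axis and vertical below 0.12 rad), for 0.2 s.
At the end, for the whole second after the job is handed in: Each candle lies within 10 mm (along the row) and 14 mm (across) of its place by its mark, axis across the board within 0.25 rad; the cat stands upright within 0.12 rad, within 15 mm of the middle line, 45 to 75 mm from the board centre towards the open end; all released and at rest (all of step 2 and linear speed of each of candle_red, candle_yellow, candle_green, cat below 0.02 m/s); the robot touches nothing.
It fails at once if the white candle is moved by more than 30 mm (distance of candle_white from where it was at the start of the episode above 0.03 m).
It fails at once if the red tin is moved by more than 30 mm (distance of tin from where it was at the start of the episode above 0.03 m).
It also fails if it takes over 112 s, if anything falls off the work surface, if the arm or the gripper's body presses on something with over 40 N, if the wrist force passes 120 N, or if a joint passes its speed limit or range.

## Working session

There is one attempt and no reset: what is moved stays moved. The work goes in short steps, Python scripts to look and compute and a tool call to move; the robot and the scene stay as the last step left them, time stands still between calls to the robot, and variables do not carry over. Pictures are saved under pics/ and viewed, at most 14 in all, crops included, and the job is handed in when it is done.

Besides the shell and the picture viewer there is one more tool, called after ">>>" by a JSON object that holds its "name" and its "arguments", one argument or row to a line. arm_command: Moves the arm, as the interface text tells. Its arguments: {"type":"object","properties":{"targets":{"type":"array"}},"required":["targets"]}

```bash
mkdir -p pics; ls
python3 - <<'E'
from rig import *
import cv2
s=state(); print(s['t'],s['tool_pos'],s['tool_rot'],s['finger_gap'],grip_depth)
for n in('scene','top'):
    p,d=capture(n); cv2.imwrite(f'pics/{n}0.png',p[...,::-1]); print(n,camera_params(n))
print(camera_params('wrist'))
E
```

```text
pics
0.0 [ 0.18310206 -0.64894111  0.20732804] [ 9.90570394e-01  1.36999403e-01  8.76346658e-06 -1.20714291e-03] 0.08539279222919184 0.0187
scene {'intrinsics': array([[432.04612076,   0.        , 277.74895588],
       [  0.        , 432.04612076, 213.94418152],
       [  0.        ,   0.        ,   1.        ]]), 'world_to_cam': array([[-0.86310621,  0.50471382,  0.01765326,  0.48189031],
       [-0.26850132, -0.48820616,  0.83039857,  0.07266102],
       [ 0.42773206,  0.71198224,  0.55689009, -1.12638482],
       [ 0.        ,  0.        ,  0.        ,  1.        ]])}
top {'intrinsics': array([[518.25020553,   0.        , 281.09734339],
       [  0.        , 518.25020553, 206.80018217],
       [  0.        ,   0.        ,   1.        ]]), 'world_to_cam': array([[-0.00477896, -0.99993402, -0.01044623, -0.01451052],
       [ 0.99382947, -0.0059069 ,  0.11076139, -0.55613827],
       [-0.11081579, -0.00985245,  0.99379213, -0.92672703],
       [ 0.        ,  0.        ,  0.        ,  1.        ]])}
{'intrinsics': array([[293.24233344,   0.        , 281.48584901],
       [  0.        , 293.24233344, 216.05790792],
       [  0.        ,   0.        ,   1.        ]]), 'hand_eye': array([[-4.30929794e-04,  9.45367994e-01,  3.26004861e-01,
         8.27194820e-02],
       [ 9.99997342e-01, -3.30966432e-04,  2.28160316e-03,
         4.05803049e-04],
       [ 2.26485127e-03,  3.26004978e-01, -9.45365339e-01,
        -1.64561943e-01],
       [ 0.00000000e+00,  0.00000000e+00,  0.00000000e+00,
         1.00000000e+00]])}
```

View pics/scene0.png

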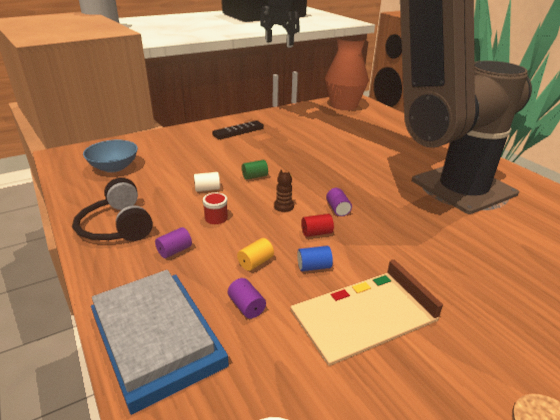

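View pics/top0.png

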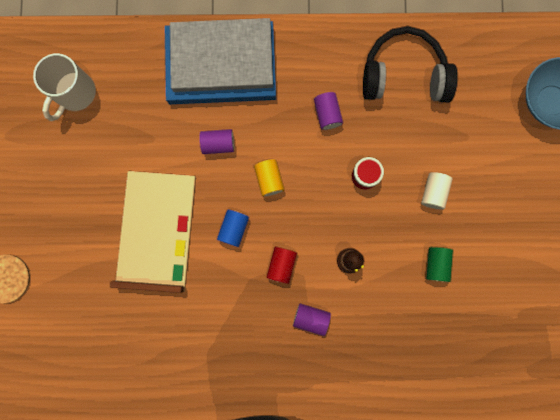

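Top view: red candle (282,267), yellow (269,178), green (440,265), cat (351,261). The possible confusions are the tin (368,172), white candle (436,191), blue (233,229), purples (312,320), (217,142), (328,111), and the marks: red (182,224), yellow (180,248), green (178,272). The rail is at the lower end of the board (150,286).

```bash
cat > h.py <<'E'
from rig import *
import numpy as np, cv2
from scipy.spatial.transform import Rotation as R
def cloud(n,s=None):
    s=state(); p,d=capture(n); c=camera_params(n); K=c['intrinsics']
    v,u=np.mgrid[:420,:560]
    P=np.stack([(u-K[0,2])/K[0,0]*d,-(v-K[1,2])/K[1,1]*d,-d],-1)
    if n=='wrist':
        T=np.eye(4);T[:3,:3]=R.from_quat(s['tool_rot']).as_matrix();T[:3,3]=s['tool_pos']; T=T@c['hand_eye']
    else: T=np.linalg.inv(c['world_to_cam'])
    W=P@T[:3,:3].T+T[:3,3]; W[d==0]=np.nan
    return p,W
HUE={'red':(174,6,120),'yellow':(20,32,140),'green':(45,85,80)}
def mask(p,c):
    h=cv2.cvtColor(p,cv2.COLOR_RGB2HSV); a,b,s=HUE[c]; H=h[...,0]
    m=((H>=a)|(H<=b)) if a>b else (H>=a)&(H<=b)
    return m&(h[...,1]>s)&(h[...,2]>35)
def blobs(p,W,c,amin=60):
    n,l,st,ce=cv2.connectedComponentsWithStats(mask(p,c).astype(np.uint8))
    for i in range(1,n):
        if st[i,4]<amin: continue
        m=l==i; q=W[m]; q=q[~np.isnan(q[:,0])]
        if len(q)<20: continue
        r=cv2.minAreaRect((q[:,:2]*1000).astype(np.float32))
        print(c,'px',ce[i].round(),st[i,4],'med',np.median(q,0).round(4),'z95',np.percentile(q[:,2],95).round(4),'rect c',np.round(r[0],1),'wh',np.round(r[1],1),'ang',round(r[2],1))
E
python3 - <<'E'
from h import *
p,W=cloud('top')
for c in HUE: blobs(p,W,c)
h=cv2.cvtColor(p,cv2.COLOR_RGB2HSV)
for nm,u,v in(('tab',240,260),('board',150,220),('rail',150,287),('cat',351,261)):
    print(nm,h[v,u],W[v-2:v+3,u-2:u+3].reshape(-1,3).mean(0).round(4))
b=((h[...,0]>15)&(h[...,0]<32)&(h[...,2]>150)).astype(np.uint8); b[:,:105]=0;b[:,205:]=0
cs,_=cv2.findContours(b,0,2); c=max(cs,key=cv2.contourArea); r=cv2.minAreaRect(c)
box=cv2.boxPoints(r); print('board',r)
q=W[b>0]; q=q[abs(q[:,2]-np.nanmedian(q[:,2]))<.008]; print(np.nanmedian(q,0),cv2.minAreaRect((q[:,:2]*1000).astype(np.float32)))
# white
m=((h[...,1]<90)&(h[...,2]>120)).astype(np.uint8);q=W[165:215,418:458][m[165:215,418:458]>0];print('white',np.nanmedian(q,0))
E
```

```text
red px [369. 171.] 431 med [ 0.6175 -0.177   0.0542] z95 0.0568 rect c [ 617.6 -177.2] wh [41.  41.6] ang 44.3
red px [359. 183.] 76 med [ 0.5982 -0.1607  0.0179] z95 0.0313 rect c [ 603.8 -164.8] wh [45.5 14.1] ang 48.9
red px [182. 223.] 141 med [0.5284 0.1684 0.0133] z95 0.0163 rect c [527.8 168.7] wh [17.8 28.5] ang 85.1
red px [281. 265.] 761 med [ 0.4492 -0.0171  0.0423] z95 0.0469 rect c [449.1 -16.7] wh [43.5 60.6] ang 75.5
yellow px [268. 176.] 633 med [0.6116 0.006  0.043 ] z95 0.0468 rect c [611.9   5.7] wh [59.4 40. ] ang 15.8
yellow px [180. 248.] 160 med [0.4817 0.172  0.0137] z95 0.0163 rect c [482.4 172.4] wh [18.6 29.7] ang 83.2
green px [439. 264.] 772 med [ 0.4496 -0.3008  0.0421] z95 0.0467 rect c [ 449.7 -304.5] wh [39.6 58.9] ang 81.9
green px [177. 273.] 146 med [0.4371 0.1763 0.0138] z95 0.0166 rect c [436.2 176.3] wh [17.  28.5] ang 86.5
tab [ 13 181 189] [nan nan nan]
board [ 24 106 221] [0.5347 0.23   0.0114]
rail [ 10 178 119] [0.411  0.2192 0.0413]
cat [  9 170  48] [ 0.4555 -0.1369  0.0923]
board ((155.07217407226562, 227.74627685546875), (69.35305786132812, 111.47955322265625), 5.469095230102539)
[0.51984846 0.22164945 0.01175596] ((521.4888916015625, 220.30755615234375), (132.1139373779297, 207.62974548339844), 85.40005493164062)
white [ 0.58551477 -0.30170505  0.04164694]
```

Run:
```python
import cv2
p=cv2.imread('pics/top0.png'); cv2.imwrite('pics/crop.png',cv2.resize(p[130:310,105:465],None,fx=2.2,fy=2.2,interpolation=3))
```

```text
(no output)
```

View pics/crop.png

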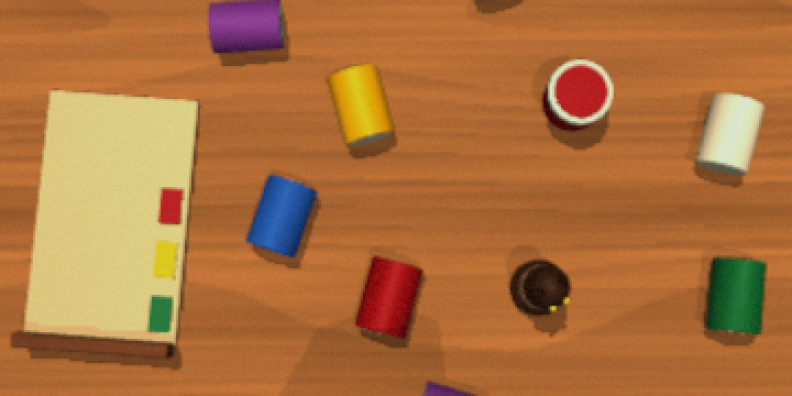

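The crop confirms the choice: red, yellow and green candles, the brown cat, and the tin with its bright rim. The board runs from the rail end (bottom) with the marks in the order green, yellow, red. I'll start with green at the rail.

```bash
cat >> h.py <<'E'
B=np.array([.5153,.2203]); A=np.radians(-4.65); U=np.array([np.cos(A),np.sin(A)]); V=np.array([-U[1],U[0]])
def board(x,y=0): return B+x*U+y*V
def go(x,y,z,th):
    s=state(); M=R.from_quat(s['tool_rot']).as_matrix(); t=np.radians(th); c,k=np.cos(t),np.sin(t)
    T=np.array([[c,k,0],[k,-c,0],[0,0,-1]])
    d=M.T@(np.array([x,y,z])-s['tool_pos'])*100; r=np.degrees(R.from_matrix(M.T@T).as_rotvec())
    print('t',round(s['t'],2),'pos',s['tool_pos'].round(4),'gap',round(s['finger_gap'],4),'shift',d.round(2),'turn',r.round(1),'rows>=',round(max(np.linalg.norm(d)/6.25,np.linalg.norm(r)/10.7),1))
E
python3 - <<'E'
from h import *
go(.4497,-.305,.15,82)
E
```

```text
t 0.15 pos [ 0.1831 -0.6491  0.2076] gap 0.0854 shift [ 34.99 -25.87   5.82] turn [ -0.1  -0.1 -66.3] rows>= 7.0
```

>>> {"name": "arm_command", "arguments": {
  "targets": [
    [[35,-25.9,5.8],[0,0,-66.3],8.5],
    [[35,-25.9,5.8],[0,0,-66.3],8.5],
    [[35,-25.9,5.8],[0,0,-66.3],8.5],
    [[35,-25.9,5.8],[0,0,-66.3],8.5],
    [[35,-25.9,5.8],[0,0,-66.3],8.5],
    [[35,-25.9,5.8],[0,0,-66.3],8.5],
    [[35,-25.9,5.8],[0,0,-66.3],8.5],
    [[35,-25.9,5.8],[0,0,-66.3],8.5],
    [[35,-25.9,5.8],[0,0,-66.3],8.5],
    [[35,-25.9,5.8],[0,0,-66.3],8.5],
    [[35,-25.9,5.8],[0,0,-66.3],8.5],
    [[35,-25.9,5.8],[0,0,-66.3],8.5]
  ]
}}

```text
t: 1.65
tool_pos: [0.4493, -0.3063, 0.1508]
tool_rot: [0.755, 0.656, 0.0, 0.0]
ft_force: [0.4, 0.1, -0.3]
finger_gap: 0.0853
grip_force: 0.0
```

Run:
```python
from h import *
p,W=cloud('wrist'); cv2.imwrite('pics/w1.png',p[...,::-1]); blobs(p,W,'green'); go(.4497,-.305,.15,82)
```

```text
green px [284. 200.] 2328 med [ 0.4512 -0.301   0.0406] z95 0.0435 rect c [ 451.  -304.3] wh [37.9 58. ] ang 83.2
t 1.7 pos [ 0.4494 -0.3061  0.1508] gap 0.0849 shift [0.11 0.01 0.08] turn [ 0.  0. -0.] rows>= 0.0
```

View pics/w1.png

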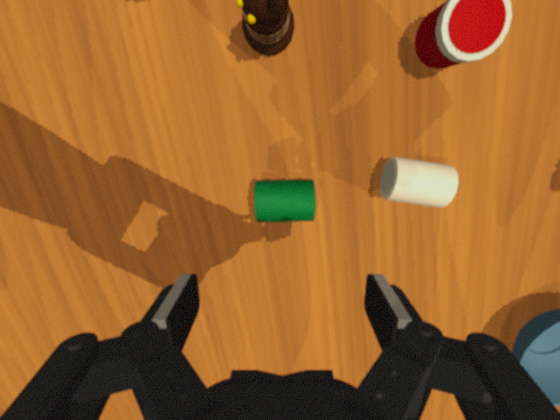

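The wrist view shows green at (284,200), lined up with the fingers, and white clear at (420,183). I'll refine its centre by casting the silhouette-midline ray onto z=22 mm.

```bash
cat >> h.py <<'E'
def ray(n,u,v,z):
    s=state(); c=camera_params(n); K=c['intrinsics']
    if n=='wrist':
        T=np.eye(4);T[:3,:3]=R.from_quat(s['tool_rot']).as_matrix();T[:3,3]=s['tool_pos']; T=T@c['hand_eye']
    else: T=np.linalg.inv(c['world_to_cam'])
    d=T[:3,:3]@np.array([(u-K[0,2])/K[0,0],-(v-K[1,2])/K[1,1],-1]); o=T[:3,3]
    return (o+d*(z-o[2])/d[2])[:2]
def candle(n,c,z=.022,near=None):
    """blob centre ray on the axis height; heading of the axis"""
    s=state(); p,_=capture(n); k,l,st,ce=cv2.connectedComponentsWithStats(mask(p,c).astype(np.uint8))
    best=[]
    for i in range(1,k):
        if st[i,4]<300: continue
        cs,_=cv2.findContours((l==i).astype(np.uint8),0,2); r=cv2.minAreaRect(max(cs,key=cv2.contourArea)); b=cv2.boxPoints(r)
        w=np.array([ray(n,*q,z) for q in b]); e=[w[1]-w[0],w[2]-w[1]]; e=max(e,key=np.linalg.norm)
        h=np.degrees(np.arctan2(e[1],e[0])); h=(h+90)%180-90
        print(n,c,'px',np.round(r[0]),'size',np.round(r[1]),'xy',ray(n,*r[0],z).round(4),'axis',h.round(1))
E
python3 - <<'E'
from h import *
candle('wrist','green')
for c in HUE: candle('top',c)
E
```

```text
wrist green px [284. 201.] size [40. 59.] xy [ 0.4511 -0.3069] axis -8.0
top red px [368. 171.] size [22. 23.] xy [ 0.6236 -0.1817] axis 89.6
top red px [281. 265.] size [23. 33.] xy [ 0.4494 -0.0173] axis -15.5
top yellow px [268. 176.] size [33. 22.] xy [0.6147 0.0062] axis 14.5
top green px [439. 264.] size [24. 33.] xy [ 0.4497 -0.3072] axis -6.5
```

>>> {"name": "arm_command", "arguments": {
  "targets": [
    [[-0.1,0.1,5],[0,0,0],8.5],
    [[-0.1,0.1,9.5],[0,0,0],8.5],
    [[-0.1,0.1,12.5],[0,0,0],8.5],
    [[-0.1,0.1,14.5],[0,0,0],8.5],
    [[-0.1,0.1,14.5],[0,0,0],8.5],
    [[-0.1,0.1,14.5],[0,0,0],8.5],
    [[-0.1,0.1,14.5],[0,0,0],4],
    [[-0.1,0.1,14.5],[0,0,0],4],
    [[-0.1,0.1,14.5],[0,0,0],4],
    [[-0.1,0.1,14.5],[0,0,0],4],
    [[-0.1,0.1,14.5],[0,0,0],4],
    [[-0.1,0.1,14.5],[0,0,0],4]
  ]
}}

```text
t: 3.4
tool_pos: [0.4518, -0.3077, 0.0076]
tool_rot: [0.754, 0.656, 0.0, 0.002]
ft_force: [-0.5, -0.0, 6.1]
finger_gap: 0.058
grip_force: 64.7
```

Run:
```python
from h import *
s=state(); print(s['grip_force'],s['finger_gap'],s['tool_pos'],s['ft_force'])
x=board(-.075); print(x); go(*x,.13,175.35)
```

```text
64.70472693443298 0.057981141430421164 [ 0.45176634 -0.30769313  0.00757986] [-0.46931022 -0.04922007  6.07947566]
[0.44054686 0.22638016]
t 3.4 pos [ 0.4518 -0.3077  0.0076] gap 0.058 shift [ 52.71  -8.47 -12.38] turn [  0.    0.2 -93.3] rows>= 8.8
```

>>> {"name": "arm_command", "arguments": {
  "targets": [
    [[0,0,-5],[0,0,0],4],
    [[0,0,-10.5],[0,0,0],4],
    [[0,0,-15.3],[0,0,0],4],
    [[5,-1,-15.3],[0,0,-10],4],
    [[10.5,-2,-15.3],[0,0,-20],4],
    [[52.7,-8.5,-15.3],[0,0,-93.3],4],
    [[52.7,-8.5,-15.3],[0,0,-93.3],4],
    [[52.7,-8.5,-15.3],[0,0,-93.3],4],
    [[52.7,-8.5,-15.3],[0,0,-93.3],4],
    [[52.7,-8.5,-15.3],[0,0,-93.3],4],
    [[52.7,-8.5,-15.3],[0,0,-93.3],4],
    [[52.7,-8.5,-15.3],[0,0,-93.3],4]
  ]
}}

```text
t: 4.9
tool_pos: [0.4385, 0.2294, 0.1586]
tool_rot: [0.037, 0.999, 0.0, 0.0]
ft_force: [1.2, -0.6, -1.3]
finger_gap: 0.0578
grip_force: 64.8
```

>>> {"name": "arm_command", "arguments": {
  "targets": [
    [[0,0,0],[0,0,0],4],
    [[0,0,0],[0,0,0],4],
    [[0,0,0],[0,0,0],4]
  ]
}}

```text
t: 5.28
tool_pos: [0.4394, 0.226, 0.1585]
tool_rot: [0.042, 0.999, -0.0, -0.0]
ft_force: [0.1, -0.8, 0.0]
finger_gap: 0.0581
grip_force: 64.9
```

Run:
```python
from h import *
p,W=cloud('wrist'); cv2.imwrite('pics/w2.png',p[...,::-1]); blobs(p,W,'green');blobs(p,W,'yellow');blobs(p,W,'red')
x=board(-.075); go(*x,.022,175.35)
```

```text
green px [237. 198.] 363 med [0.4362 0.1764 0.0113] z95 0.0124 rect c [436.4 176.4] wh [16.6 28. ] ang 86.8
green px [281. 269.] 8333 med [0.4278 0.2263 0.1909] z95 0.1941 rect c [433.5 226. ] wh [60.  36.5] ang 85.7
yellow px [238. 228.] 108 med [0.4695 0.1748 0.0111] z95 0.1669 rect c [446.2 189. ] wh [17.7 70.8] ang 57.5
red px [ 61. 231.] 2450 med [ 0.4497 -0.0061  0.0387] z95 0.0429 rect c [450.2 -12.7] wh [39.5 59.8] ang 78.6
red px [  7. 349.] 477 med [ 0.6146 -0.1525  0.0111] z95 0.0254 rect c [ 613.4 -156.2] wh [39.5 13.5] ang 18.7
t 5.33 pos [0.4395 0.226  0.1586] gap 0.0579 shift [-0.1   0.05 13.66] turn [-0.  -0.  -0.1] rows>= 2.2
```

View pics/w2.png

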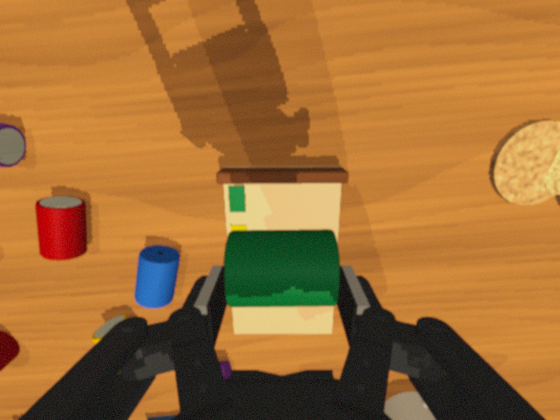

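Green is held level between the pads at (281,269). The board is below it, with the green mark at (237,198) and the rail on top. I'll check the held centre offset.

Run:
```python
from h import *
p,_=capture('wrist'); m=mask(p,'green'); k,l,st,ce=cv2.connectedComponentsWithStats(m.astype(np.uint8)); i=1+np.argmax(st[1:,4]); print(st[i])
x0,y0,w,h,_=st[i]
print('candle centre',ray('wrist',x0+w/2-.5,y0+h/2-.5,.172), 'mark',ray('wrist',237,198,.012),'target',board(-.075))
```

```text
[ 223  231  117   75 8322]
candle centre [0.43832947 0.22530625] mark [0.43606976 0.17700632] target [0.44054686 0.22638016]
```

>>> {"name": "arm_command", "arguments": {
  "targets": [
    [[-0.2,0.1,5],[0,0,0],4],
    [[-0.2,0.1,9.5],[0,0,0],4],
    [[-0.2,0.1,12],[0,0,0],4],
    [[-0.2,0.1,13.2],[0,0,0],4],
    [[-0.2,0.1,14],[0,0,0],4],
    [[-0.2,0.1,14],[0,0,0],4],
    [[-0.2,0.1,14],[0,0,0],4],
    [[-0.2,0.1,14],[0,0,0],4]
  ]
}}

```text
t: 6.38
tool_pos: [0.4423, 0.228, 0.0196]
tool_rot: [0.04, 0.999, 0.0, 0.001]
ft_force: [3.0, -1.1, -1.1]
finger_gap: 0.0585
grip_force: 64.9
```

>>> {"name": "arm_command", "arguments": {
  "targets": [
    [[0,0,0.1],[0,0,0],4],
    [[0,0,0.1],[0,0,0],4],
    [[0,0,0.1],[0,0,0],6.5],
    [[0,0,0.1],[0,0,0],7.5],
    [[0,0,0.1],[0,0,0],8.5],
    [[0,0,0.1],[0,0,0],8.5],
    [[0,0,0.1],[0,0,0],8.5],
    [[0,0,-3],[0,0,0],8.5],
    [[0,0,-8],[0,0,0],8.5],
    [[0,0,-13],[0,0,0],8.5],
    [[0,0,-13],[0,0,0],8.5],
    [[0,0,-13],[0,0,0],8.5]
  ]
}}

```text
t: 7.88
tool_pos: [0.441, 0.2279, 0.1481]
tool_rot: [0.041, 0.999, -0.0, -0.0]
ft_force: [0.9, 0.2, -0.4]
finger_gap: 0.085
grip_force: 0.0
```

Run:
```python
from h import *
candle('wrist','green',.032); print(board(-.075)); go(.614,.0062,.15,105)
```

```text
wrist green px [282. 204.] size [39. 61.] xy [0.4387 0.2274] axis 85.3
wrist green px [233. 199.] size [26. 15.] xy [0.4296 0.1802] axis -3.8
[0.44054686 0.22638016]
t 7.92 pos [0.4403 0.2277 0.1472] gap 0.0851 shift [-19.11 -20.67  -0.32] turn [-0.1 -0.1 70.3] rows>= 6.6
```

>>> {"name": "arm_command", "arguments": {
  "targets": [
    [[-19.1,-20.7,-0.3],[0,0,70.3],8.5],
    [[-19.1,-20.7,-0.3],[0,0,70.3],8.5],
    [[-19.1,-20.7,-0.3],[0,0,70.3],8.5],
    [[-19.1,-20.7,-0.3],[0,0,70.3],8.5],
    [[-19.1,-20.7,-0.3],[0,0,70.3],8.5],
    [[-19.1,-20.7,-0.3],[0,0,70.3],8.5],
    [[-19.1,-20.7,-0.3],[0,0,70.3],8.5],
    [[-19.1,-20.7,-0.3],[0,0,70.3],8.5],
    [[-19.1,-20.7,-0.3],[0,0,70.3],8.5],
    [[-19.1,-20.7,-0.3],[0,0,70.3],8.5],
    [[-19.1,-20.7,-0.3],[0,0,70.3],8.5]
  ]
}}

```text
t: 9.3
tool_pos: [0.615, 0.0063, 0.1517]
tool_rot: [0.608, 0.794, -0.0, 0.0]
ft_force: [-0.4, 0.2, 0.6]
finger_gap: 0.0851
grip_force: 0.0
```

Run:
```python
from h import *
candle('wrist','yellow'); candle('top','green',.032); go(.614,.0062,.008,105)
```

```text
wrist yellow px [280. 200.] size [41. 61.] xy [0.6126 0.0058] axis 15.1
top green px [145. 271.] size [35. 23.] xy [0.4393 0.2316] axis 85.4
t 9.4 pos [0.615  0.0063 0.1518] gap 0.0852 shift [ 0.02 -0.11 14.38] turn [0.  0.  0.1] rows>= 2.3
```

>>> {"name": "arm_command", "arguments": {
  "targets": [
    [[0,-0.2,5],[0,0,0],8.5],
    [[0,-0.2,9.5],[0,0,0],8.5],
    [[0,-0.2,12.5],[0,0,0],8.5],
    [[0,-0.2,14.4],[0,0,0],8.5],
    [[0,-0.2,14.4],[0,0,0],8.5],
    [[0,-0.2,14.4],[0,0,0],8.5],
    [[0,-0.2,14.4],[0,0,0],4],
    [[0,-0.2,14.4],[0,0,0],4],
    [[0,-0.2,14.4],[0,0,0],4],
    [[0,-0.2,14.4],[0,0,0],4],
    [[0,-0.2,14.4],[0,0,0],4],
    [[0,-0.2,14.4],[0,0,0],4]
  ]
}}

```text
t: 10.9
tool_pos: [0.6148, 0.0054, 0.01]
tool_rot: [0.608, 0.794, 0.001, 0.002]
ft_force: [-1.1, -0.2, 6.2]
finger_gap: 0.0578
grip_force: 64.7
```

Run:
```python
from h import *
print(state()['ft_force']); go(*board(-.029),.16,175.35)
```

```text
[-1.14478295 -0.23811996  6.18635379]
t 10.9 pos [0.6148 0.0054 0.01  ] gap 0.0578 shift [ 24.29  -6.71 -15.06] turn [  0.1   0.2 -70.3] rows>= 6.6
```

>>> {"name": "arm_command", "arguments": {
  "targets": [
    [[0,0,-5],[0,0,0],4],
    [[0,0,-10.5],[0,0,0],4],
    [[0,0,-15],[0,0,0],4],
    [[24.3,-6.7,-15],[0,0,-70.3],4],
    [[24.3,-6.7,-15],[0,0,-70.3],4],
    [[24.3,-6.7,-15],[0,0,-70.3],4],
    [[24.3,-6.7,-15],[0,0,-70.3],4],
    [[24.3,-6.7,-15],[0,0,-70.3],4],
    [[24.3,-6.7,-15],[0,0,-70.3],4],
    [[24.3,-6.7,-15],[0,0,-70.3],4],
    [[24.3,-6.7,-15],[0,0,-70.3],4],
    [[24.3,-6.7,-15],[0,0,-70.3],4]
  ]
}}

```text
t: 12.4
tool_pos: [0.4851, 0.2229, 0.1575]
tool_rot: [0.041, 0.999, -0.0, -0.0]
ft_force: [-0.1, 0.3, -0.1]
finger_gap: 0.0575
grip_force: 64.9
```

>>> {"name": "arm_command", "arguments": {
  "targets": [
    [[0,0,0],[0,0,0],4],
    [[0,0,0],[0,0,0],4],
    [[0,0,0],[0,0,0],4]
  ]
}}

```text
t: 12.78
tool_pos: [0.4853, 0.2229, 0.1577]
tool_rot: [0.041, 0.999, -0.0, -0.0]
ft_force: [-0.1, 1.1, -1.8]
finger_gap: 0.0577
grip_force: 64.9
```

```bash
cat >> h.py <<'E'
def held(c,bx):
    p,W=cloud('wrist'); k,l,st,ce=cv2.connectedComponentsWithStats(mask(p,c).astype(np.uint8)); i=1+np.argmax(st[1:,4])
    x0,y0,w,h,_=st[i]; zc=np.nanpercentile(W[l==i][:,2],97)-.022; s=state()
    q=ray('wrist',x0+w/2-.5,y0+h/2-.5,zc); o=q-s['tool_pos'][:2]
    print(st[i],'zc-tcp',zc-s['tool_pos'][2],'centre',q,'target',board(bx)); go(*(board(bx)-o),.032-(zc-s['tool_pos'][2]),175.35)
E
python3 - <<'E'
from h import *
held('yellow',-.029)
E
```

```text
[ 225  229  114   77 8336] zc-tcp 0.011413551565393365 centre [0.48454097 0.22245306] target [0.48639545 0.22265099]
t 12.82 pos [0.4854 0.2229 0.1577] gap 0.0578 shift [-0.18  0.03 13.71] turn [ 0.  0. -0.] rows>= 2.2
```

>>> {"name": "arm_command", "arguments": {
  "targets": [
    [[-0.2,0,5],[0,0,0],4],
    [[-0.2,0,9.5],[0,0,0],4],
    [[-0.2,0,12],[0,0,0],4],
    [[-0.2,0,13.2],[0,0,0],4],
    [[-0.2,0,13.7],[0,0,0],4],
    [[-0.2,0,13.7],[0,0,0],4],
    [[-0.2,0,13.7],[0,0,0],4],
    [[-0.2,0,13.7],[0,0,0],4]
  ]
}}

```text
t: 13.82
tool_pos: [0.488, 0.223, 0.0217]
tool_rot: [0.041, 0.999, 0.0, 0.001]
ft_force: [-0.9, -0.6, -1.1]
finger_gap: 0.0574
grip_force: 64.9
```

>>> {"name": "arm_command", "arguments": {
  "targets": [
    [[0,0,0.1],[0,0,0],4],
    [[0,0,0.1],[0,0,0],4],
    [[0,0,0.1],[0,0,0],6.5],
    [[0,0,0.1],[0,0,0],7.5],
    [[0,0,0.1],[0,0,0],8.5],
    [[0,0,0.1],[0,0,0],8.5],
    [[0,0,0.1],[0,0,0],8.5],
    [[0,0,-3],[0,0,0],8.5],
    [[0,0,-8],[0,0,0],8.5],
    [[0,0,-13],[0,0,0],8.5],
    [[0,0,-13],[0,0,0],8.5],
    [[0,0,-13],[0,0,0],8.5]
  ]
}}

```text
t: 15.32
tool_pos: [0.4869, 0.2227, 0.1503]
tool_rot: [0.041, 0.999, -0.0, -0.0]
ft_force: [-0.3, -0.2, -0.6]
finger_gap: 0.085
grip_force: 0.0
```

Run:
```python
from h import *
candle('wrist','yellow',.032);candle('wrist','green',.032); print(board(-.029),board(-.075)); go(.4494,-.0173,.15,75)
```

```text
wrist yellow px [282. 204.] size [43. 63.] xy [0.4843 0.2223] axis 85.3
wrist yellow px [235. 198.] size [27. 18.] xy [0.4753 0.1766] axis -7.0
wrist green px [284. 158.] size [45. 65.] xy [0.4387 0.2278] axis 85.3
wrist green px [233. 157.] size [28. 16.] xy [0.4338 0.1799] axis -4.0
[0.48639545 0.22265099] [0.44054686 0.22638016]
t 15.43 pos [0.4861 0.2224 0.1488] gap 0.0852 shift [  1.71 -24.19  -0.09] turn [-2.000e-01 -1.000e-01  1.003e+02] rows>= 9.4
```

>>> {"name": "arm_command", "arguments": {
  "targets": [
    [[1.7,-24.2,-0.1],[0,0,100.3],8.5],
    [[1.7,-24.2,-0.1],[0,0,100.3],8.5],
    [[1.7,-24.2,-0.1],[0,0,100.3],8.5],
    [[1.7,-24.2,-0.1],[0,0,100.3],8.5],
    [[1.7,-24.2,-0.1],[0,0,100.3],8.5],
    [[1.7,-24.2,-0.1],[0,0,100.3],8.5],
    [[1.7,-24.2,-0.1],[0,0,100.3],8.5],
    [[1.7,-24.2,-0.1],[0,0,100.3],8.5],
    [[1.7,-24.2,-0.1],[0,0,100.3],8.5],
    [[1.7,-24.2,-0.1],[0,0,100.3],8.5],
    [[1.7,-24.2,-0.1],[0,0,100.3],8.5],
    [[1.7,-24.2,-0.1],[0,0,100.3],8.5]
  ]
}}

```text
t: 16.92
tool_pos: [0.4502, -0.0169, 0.1508]
tool_rot: [0.793, 0.609, -0.001, -0.001]
ft_force: [0.1, 0.0, 0.0]
finger_gap: 0.0849
grip_force: 0.0
```

Run:
```python
from h import *
candle('wrist','red'); go(.4494,-.0173,.009,75)
```

```text
wrist red px [283. 201.] size [60. 41.] xy [ 0.4502 -0.0176] axis -16.2
wrist red px [450. 281.] size [33. 45.] xy [ 0.6101 -0.1583] axis 30.5
wrist red px [475. 308.] size [32. 40.] xy [ 0.6358 -0.2032] axis -14.8
t 16.98 pos [ 0.4503 -0.0169  0.1511] gap 0.0853 shift [-0.06 -0.06 14.21] turn [-0.1  0.   0.1] rows>= 2.3
```

>>> {"name": "arm_command", "arguments": {
  "targets": [
    [[-0.1,0,5],[0,0,0.5],8.5],
    [[-0.1,0,9.5],[0,0,0.5],8.5],
    [[-0.1,0,12.5],[0,0,0.5],8.5],
    [[-0.1,0,14.3],[0,0,0.5],8.5],
    [[-0.1,0,14.3],[0,0,0.5],8.5],
    [[-0.1,0,14.3],[0,0,0.5],8.5],
    [[-0.1,0,14.3],[0,0,0.5],4],
    [[-0.1,0,14.3],[0,0,0.5],4],
    [[-0.1,0,14.3],[0,0,0.5],4],
    [[-0.1,0,14.3],[0,0,0.5],4],
    [[-0.1,0,14.3],[0,0,0.5],4],
    [[-0.1,0,14.3],[0,0,0.5],4]
  ]
}}

```text
t: 18.48
tool_pos: [0.452, -0.0184, 0.0105]
tool_rot: [0.796, 0.606, 0.001, 0.001]
ft_force: [-0.4, -0.3, 6.2]
finger_gap: 0.0572
grip_force: 64.3
```

Run:
```python
from h import *
print(state()['ft_force']); go(*board(.017),.16,175.35)
```

```text
[-0.4357899  -0.34101075  6.2348991 ]
t 18.48 pos [ 0.452  -0.0184  0.0105] gap 0.0572 shift [ 25.01   1.46 -14.95] turn [ 1.000e-01  2.000e-01 -1.008e+02] rows>= 9.4
```

>>> {"name": "arm_command", "arguments": {
  "targets": [
    [[0,0,-5],[0,0,0],4],
    [[0,0,-10.5],[0,0,0],4],
    [[0,0,-14.9],[0,0,0],4],
    [[25,1.5,-14.9],[0,0,-100.8],4],
    [[25,1.5,-14.9],[0,0,-100.8],4],
    [[25,1.5,-14.9],[0,0,-100.8],4],
    [[25,1.5,-14.9],[0,0,-100.8],4],
    [[25,1.5,-14.9],[0,0,-100.8],4],
    [[25,1.5,-14.9],[0,0,-100.8],4],
    [[25,1.5,-14.9],[0,0,-100.8],4],
    [[25,1.5,-14.9],[0,0,-100.8],4],
    [[25,1.5,-14.9],[0,0,-100.8],4]
  ]
}}

```text
t: 19.98
tool_pos: [0.5313, 0.2189, 0.1577]
tool_rot: [0.073, 0.997, -0.0, -0.0]
ft_force: [-0.7, -0.5, -0.7]
finger_gap: 0.0573
grip_force: 64.8
```

Run:
```python
from h import *
go(*board(.017),.16,175.35)
```

```text
t 19.98 pos [0.5313 0.2189 0.1577] gap 0.0573 shift [-0.1   0.01 -0.23] turn [-0.  -0.  -3.8] rows>= 0.4
```

>>> {"name": "arm_command", "arguments": {
  "targets": [
    [[0,0,0],[0,0,0],4],
    [[0,0,0],[0,0,0],4],
    [[0,0,0],[0,0,0],4]
  ]
}}

```text
t: 20.35
tool_pos: [0.5315, 0.2189, 0.1577]
tool_rot: [0.077, 0.997, 0.0, -0.0]
ft_force: [0.3, 0.4, -1.2]
finger_gap: 0.0577
grip_force: 64.8
```

Run:
```python
from h import *
held('red',.017)
```

```text
[ 224  229  116   74 8083] zc-tcp 0.010963170199878303 centre [0.52995615 0.21856381] target [0.53224404 0.21892183]
t 20.4 pos [0.5315 0.2189 0.1577] gap 0.0579 shift [-0.22  0.07 13.67] turn [-0.   0.  -4.2] rows>= 2.2
```

>>> {"name": "arm_command", "arguments": {
  "targets": [
    [[-0.2,0,5],[0,0,-4.2],4],
    [[-0.2,0,9.5],[0,0,-4.2],4],
    [[-0.2,0,12],[0,0,-4.2],4],
    [[-0.2,0,13.2],[0,0,-4.2],4],
    [[-0.2,0,13.8],[0,0,-4.2],4],
    [[-0.2,0,13.8],[0,0,-4.2],4],
    [[-0.2,0,13.8],[0,0,-4.2],4],
    [[-0.2,0,13.8],[0,0,-4.2],4]
  ]
}}

```text
t: 21.4
tool_pos: [0.5342, 0.2189, 0.0206]
tool_rot: [0.04, 0.999, 0.0, 0.001]
ft_force: [-0.7, -0.1, 1.5]
finger_gap: 0.0574
grip_force: 65.0
```

>>> {"name": "arm_command", "arguments": {
  "targets": [
    [[0,0,0],[0,0,0],4],
    [[0,0,0],[0,0,0],4],
    [[0,0,0],[0,0,0],6.5],
    [[0,0,0],[0,0,0],7.5],
    [[0,0,0],[0,0,0],8.5],
    [[0,0,0],[0,0,0],8.5],
    [[0,0,0],[0,0,0],8.5],
    [[0,0,-3],[0,0,0],8.5],
    [[0,0,-8],[0,0,0],8.5],
    [[0,0,-13],[0,0,0],8.5],
    [[0,0,-13],[0,0,0],8.5],
    [[0,0,-13],[0,0,0],8.5]
  ]
}}

```text
t: 22.9
tool_pos: [0.5331, 0.2186, 0.1493]
tool_rot: [0.04, 0.999, -0.0, -0.0]
ft_force: [-0.5, 0.2, 0.3]
finger_gap: 0.0849
grip_force: 0.0
```

Run:
```python
from h import *
for c in HUE: candle('wrist',c,.032)
print(board(.017),board(-.029),board(-.075))
p,W=cloud('wrist'); cv2.imwrite('pics/w3.png',p[...,::-1])
p,W=cloud('top'); h=cv2.cvtColor(p,cv2.COLOR_RGB2HSV)
s=np.zeros((420,560),bool); s[240:285,330:375]=1
m=s&(h[...,2]<85)&(W[...,2]>.02); q=W[m]; print('cat',len(q),np.nanmedian(q,0))
for a,b in((.085,.1),(.06,.085),(.02,.06)):
    g=q[(q[:,2]>a)&(q[:,2]<b)]; print(a,len(g),g.min(0),g.max(0))
go(.453,-.139,.2,90)
```

```text
wrist red px [282. 203.] size [61. 40.] xy [0.5296 0.2183] axis 85.4
wrist red px [235. 198.] size [25. 15.] xy [0.5208 0.1729] axis -3.9
wrist yellow px [282. 155.] size [48. 66.] xy [0.4822 0.2225] axis 85.4
wrist yellow px [233. 156.] size [18. 30.] xy [0.4794 0.1763] axis -8.2
wrist green px [284. 106.] size [50. 69.] xy [0.4392 0.2281] axis 85.4
wrist green px [230. 109.] size [30. 17.] xy [0.4378 0.1795] axis -7.2
[0.53224404 0.21892183] [0.48639545 0.22265099] [0.44054686 0.22638016]
cat 326 [ 0.45717552 -0.14045324  0.08759904]
0.085 206 [ 0.44352162 -0.15651053  0.08502507] [ 0.47259738 -0.13052835  0.09834883]
0.06 85 [ 0.44163344 -0.15876506  0.06014989] [ 0.47462264 -0.12806149  0.08494545]
0.02 35 [ 0.43964813 -0.14561553  0.03893575] [ 0.47541013 -0.12682864  0.05999139]
t 23.15 pos [0.5326 0.2184 0.1479] gap 0.0848 shift [  5.1  -36.27  -5.16] turn [-0.2 -0.1 85.4] rows>= 8.0
```

View pics/w3.png

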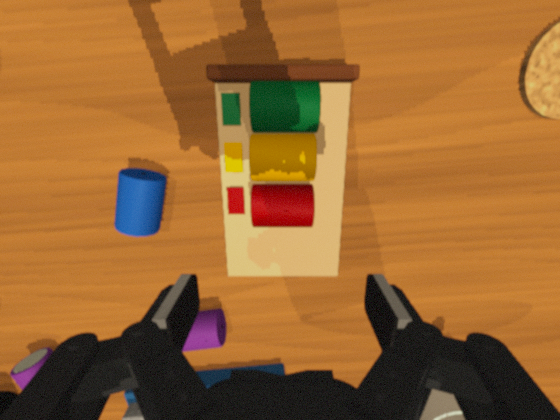

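Wrist view: green (284,106), yellow (282,155) and red (282,203) each lie in line with their marks at (230,109), (233,156) and (235,200). Next is the cat, with no turn needed since it is round.

Run:
```python
from h import *
go(.458,-.143,.18,175.35)
```

```text
t 23.15 pos [0.5326 0.2184 0.1479] gap 0.0848 shift [  4.56 -36.62  -3.16] turn [-0.1 -0.2  0.1] rows>= 5.9
```

>>> {"name": "arm_command", "arguments": {
  "targets": [
    [[4.6,-36.6,-3.2],[0,0,0],8.5],
    [[4.6,-36.6,-3.2],[0,0,0],8.5],
    [[4.6,-36.6,-3.2],[0,0,0],8.5],
    [[4.6,-36.6,-3.2],[0,0,0],8.5],
    [[4.6,-36.6,-3.2],[0,0,0],8.5],
    [[4.6,-36.6,-3.2],[0,0,0],8.5],
    [[4.6,-36.6,-3.2],[0,0,0],8.5],
    [[4.6,-36.6,-3.2],[0,0,0],8.5],
    [[4.6,-36.6,-3.2],[0,0,0],8.5],
    [[4.6,-36.6,-3.2],[0,0,0],8.5]
  ]
}}

```text
t: 24.4
tool_pos: [0.4587, -0.1412, 0.1814]
tool_rot: [0.039, 0.999, 0.0, -0.0]
ft_force: [0.1, -0.6, 0.1]
finger_gap: 0.0852
grip_force: 0.0
```

Run:
```python
from h import *
p,W=cloud('wrist'); cv2.imwrite('pics/w4.png',p[...,::-1])
v,u=np.mgrid[:420,:560]
m=(abs(W[...,0]-.458)<.05)&(abs(W[...,1]+.143)<.05)&(W[...,2]>.004)
for a,b in((.004,.014),(.014,.06),(.06,.09),(.09,.1)):
    g=W[m&(W[...,2]>a)&(W[...,2]<b)]; print(a,len(g),g.min(0).round(4),g.max(0).round(4))
ys,xs=np.where(m&(W[...,2]>.06)); print('px head',xs.min(),xs.max(),ys.min(),ys.max())
go(.458,-.143,.18,175.35)
```

```text
0.004 368 [ 0.4347 -0.1677  0.0042] [ 0.4729 -0.1205  0.014 ]
0.014 355 [ 0.4403 -0.1616  0.0144] [ 0.4578 -0.1263  0.06  ]
0.06 887 [ 0.4395 -0.1613  0.0601] [ 0.4735 -0.128   0.09  ]
0.09 117 [ 0.45   -0.1563  0.09  ] [ 0.4664 -0.1323  0.0964]
px head 124 434 190 419
t 24.45 pos [ 0.4587 -0.1414  0.1815] gap 0.085 shift [ 0.06 -0.17  0.15] turn [ 0.  -0.   0.2] rows>= 0.0
```

View pics/w4.png

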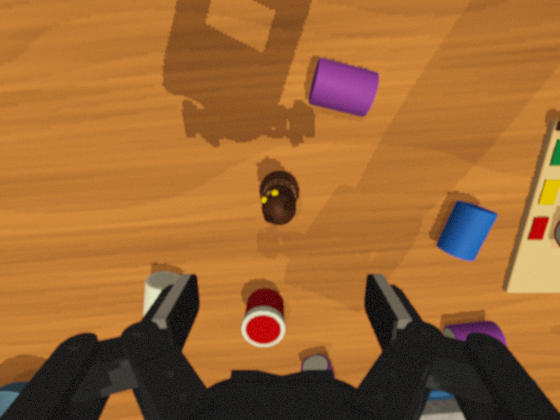

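The cat is at (279,198), on the finger line, and its foot centre is about (0.458,-0.144). The tin (264,320) and white candle (163,290) are clear.

>>> {"name": "arm_command", "arguments": {
  "targets": [
    [[0,-0.3,0],[0,0,0],8.5],
    [[0,-0.3,5],[0,0,0],8.5],
    [[0,-0.3,10],[0,0,0],8.5],
    [[0,-0.3,13],[0,0,0],8.5],
    [[0,-0.3,14.6],[0,0,0],8.5],
    [[0,-0.3,15.1],[0,0,0],8.5],
    [[0,-0.3,15.1],[0,0,0],8.5],
    [[0,-0.3,15.1],[0,0,0],8.5]
  ]
}}

```text
t: 25.45
tool_pos: [0.4594, -0.1461, 0.0322]
tool_rot: [0.04, 0.999, -0.001, 0.001]
ft_force: [-0.4, 0.6, -0.1]
finger_gap: 0.0851
grip_force: 0.0
```

>>> {"name": "arm_command", "arguments": {
  "targets": [
    [[0,0,0],[0,0,0],4],
    [[0,0,0],[0,0,0],3],
    [[0,0,0],[0,0,0],3],
    [[0,0,0],[0,0,0],2.5],
    [[0,0,0],[0,0,0],2],
    [[0,0,0],[0,0,0],2],
    [[0,0,0],[0,0,0],2],
    [[0,0,0],[0,0,0],2]
  ]
}}

```text
t: 26.45
tool_pos: [0.4586, -0.1453, 0.0313]
tool_rot: [0.04, 0.999, 0.0, 0.0]
ft_force: [-0.3, 2.2, 5.4]
finger_gap: 0.0326
grip_force: 59.3
```

Run:
```python
from h import *
go(*board(.063),.17,175.35)
```

```text
t 26.45 pos [ 0.4586 -0.1453  0.0313] gap 0.0326 shift [ -9.04  36.9  -13.85] turn [0.  0.  0.1] rows>= 6.5
```

>>> {"name": "arm_command", "arguments": {
  "targets": [
    [[0,0,-4],[0,0,0],2],
    [[0,0,-9],[0,0,0],2],
    [[0,0,-13.9],[0,0,0],2],
    [[-1,4.1,-13.9],[0,0,0],2],
    [[-2.3,9.3,-13.9],[0,0,0],2],
    [[-3.7,15,-13.9],[0,0,0],2],
    [[-5.1,20.8,-13.9],[0,0,0],2],
    [[-6.5,26.5,-13.9],[0,0,0],2],
    [[-7.8,31.8,-13.9],[0,0,0],2],
    [[-8.6,35.1,-13.9],[0,0,0],2],
    [[-9,36.9,-13.9],[0,0,0],2],
    [[-9,36.9,-13.9],[0,0,0],2]
  ]
}}

```text
t: 27.95
tool_pos: [0.577, 0.2153, 0.1686]
tool_rot: [0.039, 0.999, -0.001, -0.001]
ft_force: [-0.5, -0.8, -2.5]
finger_gap: 0.0321
grip_force: 60.5
```

Run:
```python
from h import *
p,W=cloud('wrist'); cv2.imwrite('pics/w5.png',p[...,::-1]); p,W=cloud('scene'); cv2.imwrite('pics/s5.png',p[...,::-1])
for c in HUE: candle('wrist',c,.032)
go(*board(.063),.0415,175.35); print(state()['grip_force'],state()['finger_gap'])
```

```text
wrist red px [283. 156.] size [40. 60.] xy [0.5311 0.2187] axis 85.3
wrist red px [237. 155.] size [26. 15.] xy [0.5258 0.1723] axis -3.8
wrist yellow px [284. 105.] size [50. 66.] xy [0.483  0.2235] axis 85.3
wrist yellow px [235. 110.] size [31. 18.] xy [0.4834 0.1756] axis -4.0
wrist green px [285.  53.] size [52. 68.] xy [0.4387 0.228 ] axis 85.3
wrist green px [232.  60.] size [32. 17.] xy [0.4404 0.1793] axis -4.2
t 28.2 pos [0.5772 0.2138 0.1697] gap 0.0319 shift [-0.08  0.15 12.82] turn [-0. -0. -0.] rows>= 2.1
60.45737868407741 0.03189919054092017
```

View pics/w5.png

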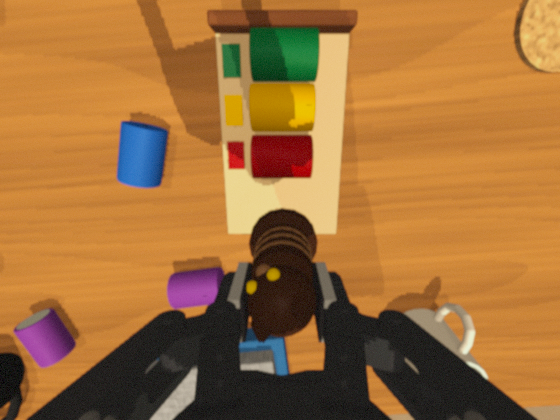

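View pics/s5.png

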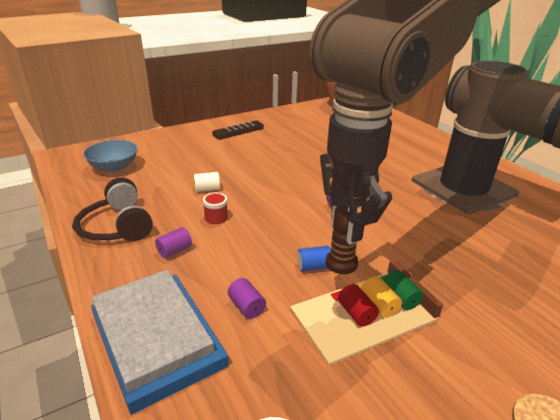

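The cat is held upright above the board's open end: head at (280,290), foot at (283,235). The row is still in place. Lowering it.

>>> {"name": "arm_command", "arguments": {
  "targets": [
    [[0.1,0.1,4],[0,0,0],2],
    [[0.1,0.1,8],[0,0,0],2],
    [[0.1,0.1,10.5],[0,0,0],2],
    [[0.1,0.1,11.8],[0,0,0],2],
    [[0.1,0.1,12.5],[0,0,0],2],
    [[0.1,0.1,12.7],[0,0,0],2],
    [[0.1,0.1,12.7],[0,0,0],2],
    [[0.1,0.1,12.7],[0,0,0],2]
  ]
}}

```text
t: 29.2
tool_pos: [0.5771, 0.2164, 0.0437]
tool_rot: [0.04, 0.999, 0.0, 0.001]
ft_force: [0.6, -0.0, -2.4]
finger_gap: 0.0324
grip_force: 60.5
```

Run:
```python
from h import *
go(*board(.061),.0413,175.35); print(state()['ft_force'])
```

```text
t 29.2 pos [0.5771 0.2164 0.0437] gap 0.0324 shift [ 0.1  -0.11  0.24] turn [0.  0.1 0.1] rows>= 0.0
[ 0.61365931 -0.04060601 -2.40445095]
```

>>> {"name": "arm_command", "arguments": {
  "targets": [
    [[0.1,-0.1,0.1],[0,0,0],2],
    [[0.1,-0.1,0.2],[0,0,0],2],
    [[0.1,-0.1,0.2],[0,0,0],2],
    [[0.1,-0.1,0.2],[0,0,0],2]
  ]
}}

```text
t: 29.7
tool_pos: [0.5757, 0.2154, 0.0414]
tool_rot: [0.04, 0.999, 0.0, 0.0]
ft_force: [-1.2, 0.1, 1.8]
finger_gap: 0.0323
grip_force: 60.7
```

>>> {"name": "arm_command", "arguments": {
  "targets": [
    [[0,0,0],[0,0,0],4],
    [[0,0,0],[0,0,0],5],
    [[0,0,0],[0,0,0],7],
    [[0,0,0],[0,0,0],8.5],
    [[0,0,0],[0,0,0],8.5],
    [[0,0,0],[0,0,0],8.5],
    [[0,0,-2],[0,0,0],8.5],
    [[0,0,-6],[0,0,0],8.5],
    [[0,0,-11],[0,0,0],8.5],
    [[0,0,-16],[0,0,0],8.5],
    [[0,0,-20],[0,0,0],8.5],
    [[0,0,-20],[0,0,0],8.5]
  ]
}}

```text
t: 31.2
tool_pos: [0.578, 0.2159, 0.2478]
tool_rot: [0.04, 0.999, 0.001, 0.006]
ft_force: [0.2, -0.9, -1.1]
finger_gap: 0.0847
grip_force: 0.0
```

>>> {"name": "arm_command", "arguments": {
  "targets": [
    [[0,-20,0],[0,0,0],8.5],
    [[0,-20,0],[0,0,0],8.5],
    [[0,-20,0],[0,0,0],8.5],
    [[0,-20,0],[0,0,0],8.5],
    [[0,-20,0],[0,0,0],8.5],
    [[0,-20,0],[0,0,0],8.5],
    [[0,-20,0],[0,0,0],8.5]
  ]
}}

```text
t: 32.08
tool_pos: [0.5595, 0.0174, 0.2406]
tool_rot: [0.039, 0.999, 0.0, -0.0]
ft_force: [-0.3, -0.2, -0.4]
finger_gap: 0.0851
grip_force: 0.0
```

Run:
```python
from h import *
p,W=cloud('top'); s,_=capture('scene')
a=cv2.resize(p[150:310,90:300],None,fx=2,fy=2); b=cv2.resize(s[230:370,280:460],(411,320)); cv2.imwrite('pics/end.png',np.hstack([a,b])[...,::-1])
m=(abs(W[...,0]-.576)<.04)&(abs(W[...,1]-.215)<.04)&(W[...,2]>.05); g=W[m]; c=(g.min(0)+g.max(0))/2; print('cat',g.min(0),g.max(0),'board',(c[:2]-B)@U,(c[:2]-B)@V)
for c in HUE: candle('top',c,.032)
print(board(.017),board(-.029),board(-.075))
```

```text
cat [0.53623916 0.20108618 0.05013764] [0.59105794 0.24601173 0.10846859] board 0.04792602233777909 0.0071578151634157285
top red px [369. 171.] size [23. 22.] xy [ 0.6214 -0.1805] axis 43.6
top green px [143. 271.] size [24. 30.] xy [0.4395 0.2351] axis 89.7
[0.53224404 0.21892183] [0.48639545 0.22265099] [0.44054686 0.22638016]
```

View pics/end.png

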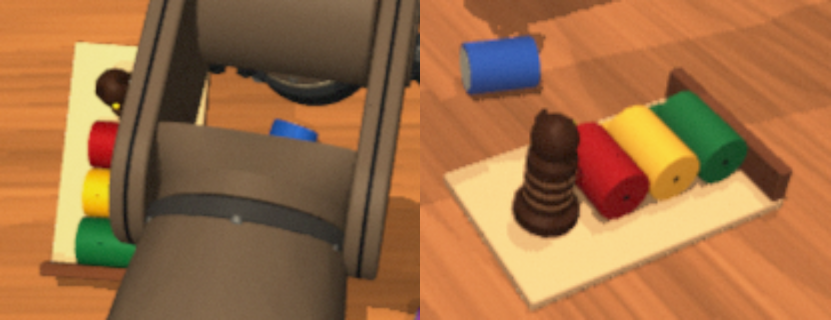

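The cat stands upright against red, and the row is tidy. The arm hides part of the top view, so I'll move clear for a final measurement.

>>> {"name": "arm_command", "arguments": {
  "targets": [
    [[0,-30,0],[0,0,0],8.5],
    [[0,-30,0],[0,0,0],8.5],
    [[0,-30,0],[0,0,0],8.5],
    [[0,-30,0],[0,0,0],8.5],
    [[0,-30,0],[0,0,0],8.5],
    [[0,-30,0],[0,0,0],8.5],
    [[0,-30,0],[0,0,0],8.5],
    [[0,-30,0],[0,0,0],8.5]
  ]
}}

```text
t: 33.33
tool_pos: [0.5359, -0.2817, 0.2408]
tool_rot: [0.039, 0.999, 0.0, 0.0]
ft_force: [0.8, -0.1, 0.0]
finger_gap: 0.085
grip_force: 0.0
```

Run:
```python
from h import *
p,W=cloud('top')
for a,b in((.06,.085),(.085,.11)):
    m=(abs(W[...,0]-.576)<.035)&(abs(W[...,1]-.215)<.035)&(W[...,2]>a)&(W[...,2]<b); g=W[m]; c=(g.min(0)+g.max(0))/2; print('cat',len(g),'board',((c[:2]-B)@U).round(4),((c[:2]-B)@V).round(4),'top',g[:,2].max())
k=p[150:310,90:230]
for c in HUE:
    m=mask(p,c)&(W[...,2]>.03)&(W[...,1]>.18); r=cv2.minAreaRect(np.argwhere(m)[:,::-1].astype(np.float32)); q=ray('top',*r[0],.032); print(c,r,((q-B)@U).round(4),((q-B)@V).round(4))
```

```text
cat 86 board 0.059 -0.0039 top 0.08463100061867723
cat 304 board 0.0592 -0.0007 top 0.10894917924079417
red ((151.79551696777344, 211.08978271484375), (34.656707763671875, 46.5418586730957), 2.862405300140381) 0.0338 0.004
yellow ((148.09246826171875, 240.08213806152344), (33.47237014770508, 86.62033081054688), 3.7313973903656006) -0.0199 0.0053
green ((145.4588165283203, 271.0352478027344), (35.587181091308594, 23.622522354125977), 4.398705005645752) -0.0765 0.0041
```

Run:
```python
from h import *
for c in HUE: candle('top',c,.032)
for x in(.017,-.029,-.075): print(board(x))
```

```text
top red px [368. 171.] size [22. 23.] xy [ 0.6218 -0.1801] axis 89.6
top red px [151. 223.] size [35. 24.] xy [0.5282 0.2221] axis 86.8
top yellow px [148. 247.] size [34. 24.] xy [0.4831 0.2275] axis 85.3
top green px [145. 271.] size [36. 24.] xy [0.4394 0.2307] axis 85.0
[0.53224404 0.21892183]
[0.48639545 0.22265099]
[0.44054686 0.22638016]
```

All three candles measure within 5 mm of their places, and the cat is at board x = 59 mm. Handing in.

```bash
python3 -c "
from rig import *
print(finish_job())"
```

```text
the job is handed in; nothing more can be done
None
```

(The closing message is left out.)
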